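# Square up a loose frame corner with a carpenter's square

### The job

Square up the loose corner of the shelf frame: pick up the red carpenter's square, lay it flat on the bench with one leg pressed flush along the inner edge of the screwed-down plate while still clear of the stud, then slide it along the plate into the corner until its other leg has pushed the leaning stud square and lies flush along it. Move the stud with the square only, never with the gripper or arm, and leave everything else on the bench where it is. Finish while holding: end with the square still gripped and pressed firmly into the corner against both timbers.

Things in the scene. Friction and masses are not known exactly. Their poses are not given: they have to be found in the camera images.
- square: Red carpenter's square, flat and loose on the bench, 0.3 to 0.55 kg: an L of two legs, each 220 mm long (outer edge), 25 wide, 20 thick, white graduations, and a diagonal brace 18 mm wide, 20 thick. Origin: the heel (outer corner of the L) on the underside; x along one leg's outer edge, y along the other's, z up. In the corner its x and y lie along the plate's x and y.
- square_brace (a point): Middle of the brace, half way up its thickness, at x = y = 98.5 mm in the square's frame: grip here from above, fingers closing across the brace (along the line to the heel), one finger inside the triangle (room of 94 mm from the brace to the legs' inner corner), the other outside.
- plate: Plate: pale lumber on the bench, 38 mm high, 64 wide, screwed down, immovable. Origin: the frame's inner corner at bench height; x along the plate's inner edge away from the stud (plate fills x -64 to 300, y -64 to 0), y out of that edge, where the stud's inner face must lie, z up.
- stud: Pale lumber, 38 mm high, 64 wide, 280 long, joined end-on to the plate by a loose screw: it swings stiffly about the inner corner (4 N at 200 mm), stays where left, and can be forced up to 3 degrees past square. Origin: that corner; y along its inner face (4 to 280 mm), it fills x -64 to 0. Square: its y parallel to the plate's y; at first its free end leans 15 to 45 mm towards plate x.
- stud_end (a point): Free end of the stud's inner face, at bench height, 280 mm from the inner corner.
- hammer: Hammer lying at the right of the bench, 300 mm long. Leave alone.
- drill: Blue and black cordless drill lying on its side, about 200 by 190 mm, 66 mm high, origin under its motor housing. Leave alone.
- glue: Yellow glue bottle standing beyond the plate, 60 mm across, 190 mm high. Leave alone.
- tape: Yellow tape measure standing beyond the plate, 70 by 42 mm, 62 mm high. Leave alone.
- offcut: Pale offcut of lumber at the left, 110 by 64 by 38 mm. Leave alone.
- pencil: Flat red carpenter's pencil at the left, 160 mm long, 9 mm thick. Leave alone.
- screws: Open yellow tray of brass screws, 130 by 100 mm, 45 mm high. Leave alone.

How it is judged (in metres and radians):
On the way, in this order (a step that is already met when the one before it is completed fails the run):
1. the square lies flat on the bench, one leg pressed flush against the plate's inner edge, still clear of the stud (angle between the x axis of square and the x axis of plate, either way round below 0.0175 rad and y of square in the frame of plate between -0.003 and 0.003 m and angle between square's own z axis and vertical below 0.03 rad and z of square in the frame of plate below 0.005 m and x of square in the frame of plate above 0.015 m and contact force between square and plate above 0.5 N and contact force between square and stud below 0.1 N), for 0.2 s.
2. the square has been slid home: both legs are flush and touching, and the stud stands square to the plate (angle between the x axis of square and the x axis of plate, either way round below 0.0175 rad and y of square in the frame of plate between -0.003 and 0.003 m and angle between square's own z axis and vertical below 0.03 rad and z of square in the frame of plate below 0.005 m and x of square in the frame of plate between -0.003 and 0.003 m and angle between the y axis of stud and the y axis of plate, either way round below 0.0175 rad and angle between the y axis of square and the y axis of stud, either way round below 0.0175 rad and contact force between square and plate above 1 N and contact force between square and stud above 1 N), for 0.2 s.
At the end, for the whole second after the job is handed in: The fingers still grip the square (over 3 N); it lies flat and at rest, its heel within 3 mm of the inner corner along both timbers, its legs and the stud within 1 degree (0.0175 rad) of square, pressing on both plate and stud with over 1 N (all of step 2 and contact force between the fingers and square above 3 N and linear speed of square below 0.01 m/s); the arm keeps its last pose, push and grip.
It fails at once if one of the other things on the bench is moved by more than 15 mm (distance of any of hammer, drill, glue, tape, offcut, pencil, screws from where it was at the start of the episode above 0.015 m).
It fails at once if the gripper or the arm pushes on the stud (over 2 N) (contact force between any of the arm, the fingers and stud above 2 N).
It also fails if it takes over 51 s, if anything falls off the work surface, if the arm or the gripper's body presses on something with over 40 N, if the wrist force passes 120 N, or if a joint passes its speed limit or range.

### The arm

A 7-joint arm with a two-finger parallel gripper is mounted at the origin on the work surface. World frame = base frame: x ahead of the robot, y to its left, z up, the work surface at z = 0. Lengths are in m, angles in degrees, forces in N, time in s.
With the tool pointing down it reaches from about 0.425 to 0.875 m from the base axis. Payload 4.7 kg.
Tool frame: the origin (TCP) lies midway between the tips of the shut fingers; the grasp point (between the pads) lies 19 mm behind it; z points along the fingers, y is the direction in which the jaws open and shut (so a half turn about z gives the same grasp; the last joint's range is limited). The gripper opens to 87 mm and grips with 3 to 60 N. Pads are 19 mm wide; open, the fingers measure 117 mm over their backs; the gripper's body (75 mm by 190 mm) begins 51 mm behind the grasp point.
Start: joints at [77.928, 18.392, -4.016, 83.108, 1.295, 78.541, -3.26], TCP at [0.145, -0.634, 0.191] pointing down, gripper open.
Joint ranges: [-163.93, 163.93], [-17.29, 119.83], [-79.2, 71.16], [3.27, 140.29], [-89.18, 269.18], [5.43, 117.66], [-154.24, 154.24]. Speed limits (degrees/s): [147.25, 147.25, 180, 180, 180, 180, 180].

### API

Orientations are given as [roll, pitch, yaw] about the fixed x, y, z axes, in that order (R = Rz(yaw) Ry(pitch) Rx(roll)).
In Python, from cell import env gives the robot as it stands. The module is installed in compiled form; this text tells all that it offers.
- The arm moves only by the tool servo_tool, never from a script. Its argument "plan" is a list of rows, each a list of 3 entries, a list of its own where there are three numbers: the opening, from 0 (shut) to 1 (fully open), then the shift along the tool's x, y, z in cm, then the turn, a rotation vector about the tool's x, y, z in degrees. A call has 1 to 20 rows; each row shifts and turns the pose as measured when the row begins, along the tool's axes as they then stand; what a row does not reach is not made up. A row lasts 1/12 s, in which the tool goes at most 41.7 mm and 7.16 degrees, less where a joint would pass 70% of its speed; a pose out of reach is approached as far as the arm can. A call is refused whole if a number of a shift passes 4.17 or a number of a turn 7.16, either way. A call with a gripper value outside its range is refused whole. The fingers move at their own pace and stop on an object; "force" is the grip in N (left out, the last holds). Time passes only in rows, so rows that do not move let the fingers close. It gives the time, the measured TCP pose, the force and the opening at its end, in the units of the state.
- env.get_obs(): the state, without advancing time (a new reading comes with each control period).
- env.read_camera(name): name is "scene" or "top" or "wrist"; returns a dict with "image" (384x512x3 uint8, blue, green, red), "fx", "fy", "cx", "cy" (pixels), "k1" (the pictures are not rectified: a ray, as slopes to the right and down, at radius r is drawn at 1 + k1 r^2 times it, then the intrinsics apply), "rvec" (rotation vector, rad) and "tvec" (3), from world to camera coordinates, as OpenCV has them; the wrist camera has in their place "T_tool_cam" (4x4, takes a point from camera to tool coordinates, whose origin is the TCP and whose axes are the flange's). Camera axes: x right, y down, z forward; pixel columns grow to the right and rows downward; lengths in m; the calibration is good to about 2 mm. A picture is of the moment at which its call begins: read the wrist's pose just before it. There is no depth.
- env.sign_off(): hands the job in, once; it reports no verdict.
The state is a dict: "time_s": time; "qpos": joint angles; "joint_velocities": joint speeds; "effort": joint torques, N m; "tool_pos": TCP position; "tool_rot": TCP orientation; "force": force on the tool from outside, world axes, zero at the start; "wrist_torque": the same for the moment, N m; "grip_width": finger opening in m.
Only numpy, scipy, OpenCV 4.12 (cv2) and the standard library are available. Lean on these libraries where they do the work, as an engineer would, in place of code of your own. Each camera call takes 0.05 s, during which the arm holds its last target. There are 200 camera calls.

## Working session

There is one attempt and no reset: what is moved stays moved. The work goes in short steps, Python scripts to look and compute and a tool call to move; the robot and the scene stay as the last step left them, time stands still between calls to the robot, and variables do not carry over. Pictures are saved under pics/ and viewed, about 8 in all and at most 12, crops included, and the job is handed in when it is done.

Besides the shell and the picture viewer there is one more tool, called after "Call:" as a command line: name --argument value ..., lists and objects as JSON in quotes. servo_tool: Moves the arm, as the interface text tells. Its arguments: {"type":"object","properties":{"plan":{"type":"array"},"force":{"type":"number"}},"required":["plan"]}

```bash
mkdir -p pics; python3 - <<'E'
from cell import env
import cv2
o=env.get_obs();print({k:(v if not hasattr(v,'round') else v) for k,v in o.items()})
for n in("top","scene"):
    c=env.read_camera(n);cv2.imwrite(f"pics/{n}0.png",c["image"]);print(n,{k:v for k,v in c.items() if k!="image"})
E
```

```text
{'time_s': 0.0, 'qpos': array([77.92840921, 18.44124555, -4.01486117, 83.17426199,  1.2959522 ,
       78.53987863, -3.26086531]), 'joint_velocities': array([ 0.07690833, -0.05129174, -0.03640338, -0.04944036, -0.05124071,
       -0.00746269, -0.08436881]), 'effort': array([ 5.84190111e-04, -4.91289711e+01, -4.03626384e-01, -3.12526560e+01,
       -6.39874907e-02,  4.38158121e-02,  1.78639871e-04]), 'tool_pos': array([ 0.1446849 , -0.63307321,  0.19034231]), 'tool_rot': array([-1.79889905e+02,  6.79226393e-03,  1.28800216e+01]), 'force': array([-0.45097484,  0.38804192, -0.71961346]), 'wrist_torque': array([-0.0330552 , -0.02588033,  0.00100525]), 'grip_width': 0.08742607278928995}
top {'fx': 381.23933787018535, 'fy': 381.23933787018535, 'cx': 257.7557464512383, 'cy': 187.21085132910767, 'k1': 0.0019143150374562985, 'rvec': array([ 2.14898422, -2.17271577,  0.07369431]), 'tvec': array([0.03176841, 0.55998286, 1.22277596])}
scene {'fx': 452.3569579071614, 'fy': 452.3569579071614, 'cx': 251.98627204538008, 'cy': 192.60490727974104, 'k1': -0.034030733501084064, 'rvec': array([ 2.04505292,  1.597831  , -0.54949147]), 'tvec': array([-0.13665143, -0.38894361,  2.08039667])}
```

View pics/top0.png

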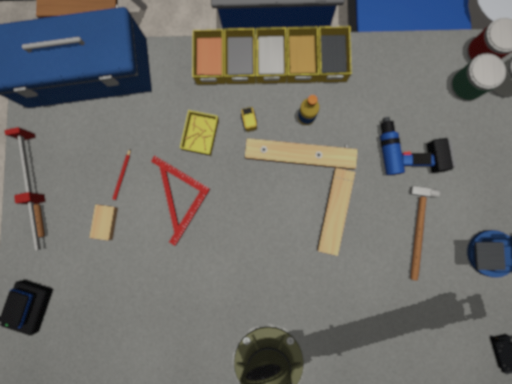

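View pics/scene0.png

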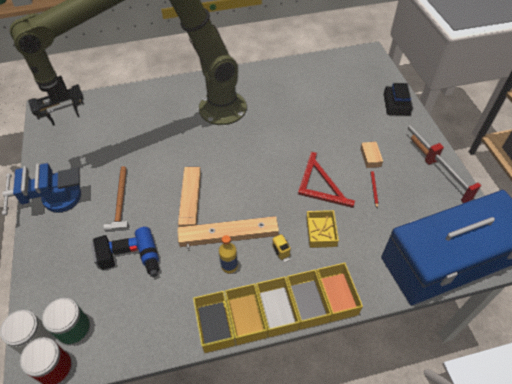

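Top view: the plate runs (245,148)–(357,160) and the stud hangs from (335,168) down to (330,254). The square's heel is at (208,189), with leg ends at (153,159) and (174,243).

```bash
cat > h.py <<'E'
from cell import env
import cv2, numpy as np
from scipy.spatial.transform import Rotation as R
def cam(n):
    o=env.get_obs(); c=env.read_camera(n)
    if n=="wrist":
        T=np.eye(4);T[:3,:3]=R.from_euler('xyz',o["tool_rot"],degrees=True).as_matrix();T[:3,3]=o["tool_pos"]
        M=T@c["T_tool_cam"]
    else:
        M=np.eye(4);Rm=cv2.Rodrigues(c["rvec"])[0];M[:3,:3]=Rm.T;M[:3,3]=-Rm.T@c["tvec"]
    c["M"]=M; c["obs"]=o
    return c
def pts(c,uv,z):
    uv=np.asarray(uv,float).reshape(-1,2)
    d=(uv-[c["cx"],c["cy"]])/[c["fx"],c["fy"]]; s=d.copy()
    for _ in range(8): s=d/(1+c["k1"]*(s**2).sum(1,keepdims=True))
    r=np.c_[s,np.ones(len(s))]@c["M"][:3,:3].T; p=c["M"][:3,3]
    return (p+r*((z-p[2])/r[:,2])[:,None])[:,:2]
def pix(c,P):
    q=(np.asarray(P,float)-c["M"][:3,3])@c["M"][:3,:3]; s=q[:,:2]/q[:,2:]
    return s*(1+c["k1"]*(s**2).sum(1,keepdims=True))*[c["fx"],c["fy"]]+[c["cx"],c["cy"]]
def red(im):
    h=cv2.cvtColor(im,cv2.COLOR_BGR2HSV); return (((h[...,0]<8)|(h[...,0]>172))&(h[...,1]>130)&(h[...,2]>60)).astype(np.uint8)*255
def wood(im):
    h=cv2.cvtColor(im,cv2.COLOR_BGR2HSV); return ((h[...,0]>8)&(h[...,0]<26)&(h[...,1]>50)&(h[...,2]>140)).astype(np.uint8)*255
def big(m,k=1):
    cs=cv2.findContours(m,cv2.RETR_EXTERNAL,cv2.CHAIN_APPROX_NONE)[0]; return sorted(cs,key=cv2.contourArea)[::-1][:k]
E
python3 - <<'E'
from h import *
np.set_printoptions(precision=4,suppress=True)
c=cam("top")
k=big(red(c["image"]))[0]; a,t=cv2.minEnclosingTriangle(k); print("sq",t.reshape(3,2));P=pts(c,t,.02);print(P)
m=wood(c["image"]);m[:130]=0
for k in big(m,3):
    ap=cv2.approxPolyDP(k,3,True); print(cv2.contourArea(k),ap.reshape(-1,2).tolist()); print(pts(c,ap,.038).tolist())
E
```

```text
sq [[150.2574 153.1584]
 [171.6901 249.6056]
 [208.9241 189.261 ]]
[[0.6798 0.3846]
 [0.3598 0.3088]
 [0.5561 0.1873]]
2062.5 [[246, 140], [246, 157], [355, 168], [356, 149]]
[[0.7156462377461953, 0.06248173960847297], [0.659071319666401, 0.06286999817821164], [0.6179104677560845, -0.2905183353877814], [0.6802725129863914, -0.29583916506026875]]
1648.5 [[339, 168], [335, 170], [318, 250], [335, 255], [354, 177], [353, 171]]
[[0.618612597281674, -0.2389535396724785], [0.6122428438233227, -0.2258562946196081], [0.356045721368378, -0.16462656013915844], [0.3399181834227333, -0.21804010809191401], [0.5885920574705085, -0.2863232350187514], [0.6081955823113863, -0.2837559825108576]]
626.0 [[96, 204], [89, 236], [107, 240], [113, 207]]
[[0.5105640057695717, 0.5549143844471246], [0.40690047375382477, 0.5746979736772998], [0.39350686209441, 0.5153320365390913], [0.5001423499298694, 0.49852612891798864]]
```

Call:
servo_tool --plan '[[1,[3.3,-2.25,0],[0,0,0]],[1,[3.3,-2.25,0],[0,0,0]],[1,[3.3,-2.25,0],[0,0,0]],[1,[3.3,-2.25,0],[0,0,0]],[1,[3.3,-2.25,0],[0,0,0]],[1,[3.3,-2.25,0],[0,0,0]],[1,[3.3,-2.25,0],[0,0,0]],[1,[3.3,-2.25,0],[0,0,0]],[1,[3.3,-2.25,0],[0,0,0]],[1,[3.3,-2.25,0],[0,0,0]],[1,[3.3,-2.25,0],[0,0,0]],[1,[3.3,-2.25,0],[0,0,0]],[1,[3.3,-2.25,0],[0,0,0]]]'

```text
time_s: 1.23
tool_pos: [0.5018, -0.247, 0.1833]
tool_rot: [-179.9, 0.5, 11.5]
force: [0.5, -1.0, 0.2]
grip_width: 0.0871
```

```bash
python3 - <<'E'
from h import *
np.set_printoptions(precision=4,suppress=True)
c=cam("wrist");cv2.imwrite("pics/w1.png",c["image"]);print(c["T_tool_cam"],c["fx"])
print(pix(c,[[.625,-.227,.038],[.659,.063,.038],[.356,-.165,.038]]))
E
```

```text
[[-0.0013 -0.966  -0.2587  0.0708]
 [ 1.     -0.0016  0.0009  0.0005]
 [-0.0013 -0.2587  0.966  -0.195 ]
 [ 0.      0.      0.      1.    ]] 329.84420472241686
[[261.0998  44.8487]
 [ -9.5547 -32.0383]
 [163.1324 276.8565]]
```

View pics/w1.png

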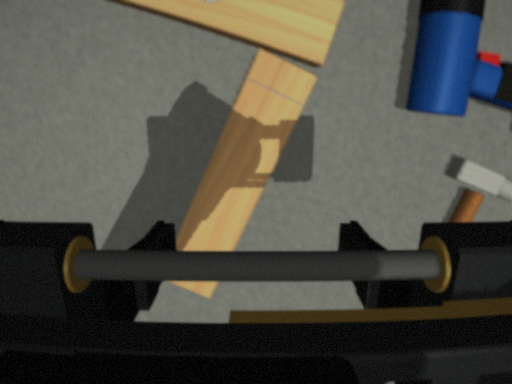

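Call:
servo_tool --plan '[[1,[1.05,-3.9,0],[0,0,0]],[1,[1.05,-3.9,0],[0,0,0]],[1,[1.05,-3.9,0],[0,0,0]],[1,[1.05,-3.9,0],[0,0,0]],[1,[1.05,-3.9,0],[0,0,0]],[1,[1.05,-3.9,0],[0,0,0]],[1,[1.05,-3.9,0],[0,0,0]],[1,[1.05,-3.9,0],[0,0,0]],[1,[1.05,-3.9,0],[0,0,0]],[1,[1.05,-3.9,0],[0,0,0]],[1,[1.05,-3.9,0],[0,0,0]],[1,[1.05,-3.9,0],[0,0,0]],[1,[1.05,-3.9,0],[0,0,0]]]'

```text
time_s: 2.37
tool_pos: [0.5339, 0.2873, 0.1828]
tool_rot: [-179.9, 0.3, 11.5]
force: [1.6, 0.3, 0.4]
grip_width: 0.0872
```

The wrist view shows the plate's inner edge along (110,0)–(320,65) and the stud's inner edge along (258,50)–(178,270). Next I'll look at the square.

Call:
servo_tool --plan '[[1,[0,-1.8,0],[0,0,0]],[1,[0,-1.9,0],[0,0,0]],[1,[0,0,0],[0,0,0]]]'

```text
time_s: 2.62
tool_pos: [0.5214, 0.337, 0.1818]
tool_rot: [-179.4, 0.4, 12.3]
force: [-0.6, 0.2, 0.3]
grip_width: 0.0874
```

```bash
python3 - <<'E'
from h import *
np.set_printoptions(precision=4,suppress=True)
c=cam("wrist");cv2.imwrite("pics/w2.png",c["image"]);print(c["obs"]["tool_pos"],c["obs"]["tool_rot"])
print(pix(c,[[.556,.187,.02],[.68,.385,.02],[.36,.309,.02],[.525,.323,.02]]))
E
```

```text
[0.5214 0.337  0.1818] [-179.4004    0.4158   12.3013]
[[395.6748 166.6692]
 [244.2311   6.0889]
 [251.947  297.2788]
 [270.6439 167.3636]]
```

View pics/w2.png

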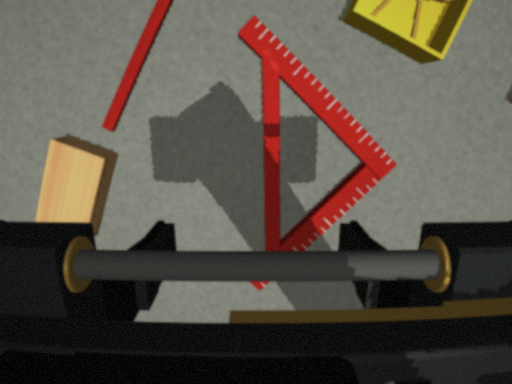

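Heel at (396,165), brace vertical at column ~271, x-leg end at (256,14).

```bash
python3 - <<'E'
from h import *
np.set_printoptions(precision=4,suppress=True)
im=cv2.imread("pics/w2.png");c=env.read_camera("wrist");o=env.get_obs();print(o["tool_pos"],o["tool_rot"])
T=np.eye(4);T[:3,:3]=R.from_euler('xyz',[-179.40,.416,12.301],degrees=True).as_matrix();T[:3,3]=[.5214,.337,.1818];c["M"]=T@c["T_tool_cam"]
m=red(im)
# right-most red per row = outer edge of x leg (rows 30..155), left/right of brace rows 100..200
e=np.array([[np.where(m[r])[0].max(),r] for r in range(35,155)]);
br=[]
for r in range(80,215):
    x=np.where(m[r,200:300])[0]+200; x=x[x<285]; br.append([x.min(),x.max(),r])
br=np.array(br)
def fit(P):
    v=cv2.fitLine(P.astype(np.float32),cv2.DIST_HUBER,0,1e-3,1e-3).ravel(); return v[2:],v[:2],np.degrees(np.arctan2(v[1],v[0]))
print("xleg",fit(pts(c,e,.02)))
b=pts(c,np.c_[(br[:,0]+br[:,1])/2,br[:,2]],.02);print("brace",fit(b))
print("heel",pts(c,[[396,165]],.02))
E
```

```text
[0.5237 0.3319 0.1815] [-179.6464    0.3975   12.0064]
xleg (array([0.6011, 0.2574], dtype=float32), array([0.5255, 0.8508], dtype=float32), np.float32(58.30141))
brace (array([0.5508, 0.3281], dtype=float32), array([0.9726, 0.2324], dtype=float32), np.float32(13.44048))
heel [[0.5579 0.1872]]
```

Call:
servo_tool --plan '[[1,[0.1,0.9,0],[0,0,-1.4]],[1,[0,0,3],[0,0,0]],[1,[0,0,3],[0,0,0]],[1,[0,0,3],[0,0,0]],[1,[0,0,3],[0,0,0]],[1,[0,0,1],[0,0,0]],[1,[0,0,0],[0,0,0]],[1,[0,0,0],[0,0,0]]]'

```text
time_s: 3.38
tool_pos: [0.5356, 0.3061, 0.0484]
tool_rot: [179.7, 0.1, 12.3]
force: [0.1, 0.3, -0.5]
grip_width: 0.0871
```

Call:
servo_tool --plan '[[1,[-0.6,-1.8,0],[0,0,-1.1]],[1,[0,0,0],[0,0,0]],[1,[0,0,0],[0,0,0]]]'

```text
time_s: 3.63
tool_pos: [0.5291, 0.3225, 0.0529]
tool_rot: [179.7, -0.3, 13.3]
force: [1.5, -1.6, 0.2]
grip_width: 0.0869
```

Call:
servo_tool --plan '[[1,[-0.2,0,1.5],[0,0,0]],[1,[-0.1,0,1.5],[0,0,0]],[1,[0,0,1],[0,0,0]],[1,[0,0,0],[0,0,0]],[1,[0,0,0],[0,0,0]]]'

```text
time_s: 4.05
tool_pos: [0.5306, 0.3273, 0.0201]
tool_rot: [180.0, -1.0, 13.4]
force: [0.0, -0.4, -0.0]
grip_width: 0.0871
```

Call:
servo_tool --plan '[[1,[-0.5,0.3,0.6],[0,-0.8,0]],[1,[0,0,0.5],[0,0,0]],[1,[0,0,0.3],[0,0,0]],[1,[0,0,0],[0,0,0]],[1,[0,0,0],[0,0,0]]]'

```text
time_s: 4.47
tool_pos: [0.528, 0.3237, 0.0074]
tool_rot: [-180.0, -0.4, 13.4]
force: [0.6, -0.2, 1.0]
grip_width: 0.0877
```

Good. One more small drop, then close.

Call:
servo_tool --plan '[[1,[-0.1,0.0,0.3],[0,-0.3,0]],[0,[0,0,0],[0,0,0]],[0,[0,0,0],[0,0,0]],[0,[0,0,0],[0,0,0]],[0,[0,0,0],[0,0,0]],[0,[0,0,0],[0,0,0]],[0,[0,0,0],[0,0,0]],[0,[0,0,0],[0,0,0]],[0,[0,0,0],[0,0,0]],[0,[0,0,0],[0,0,0]],[0,[0,0,0],[0,0,0]],[0,[0,0,0],[0,0,0]]]' --force 40

```text
time_s: 5.47
tool_pos: [0.5274, 0.3238, 0.0048]
tool_rot: [-180.0, -0.1, 13.4]
force: [0.6, -0.5, -0.3]
grip_width: 0.0215
```

Call:
servo_tool --plan '[[0,[0,0,0],[0,0,0]],[0,[0,0,0],[0,0,0]],[0,[0,0,0],[0,0,0]]]' --force 50

```text
time_s: 5.72
tool_pos: [0.5274, 0.3239, 0.0048]
tool_rot: [-180.0, -0.1, 13.4]
force: [-0.4, 0.1, -0.4]
grip_width: 0.0034
```

```bash
python3 - <<'E'
from h import *
print(env.get_obs()["grip_width"])
c=cam("wrist");d=cam("top");print(env.get_obs()["grip_width"])
t=cv2.resize(d["image"][130:270,120:260],None,fx=2.7,fy=2.7,interpolation=cv2.INTER_CUBIC)
cv2.imwrite("pics/w3.png",np.hstack([cv2.resize(c["image"],(420,315)),t[:315]]))
E
```

```text
0.0033757381722785344
0.0013078874626697879
```

View pics/w3.png

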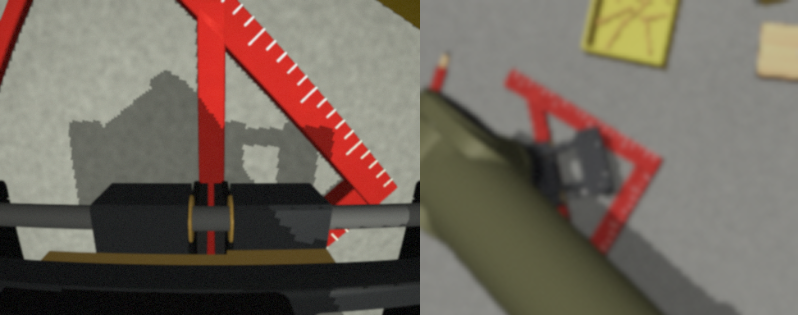

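```bash
python3 - <<'E'
from h import *
np.set_printoptions(precision=4,suppress=True)
c=cam("wrist");o=env.get_obs();print(o["grip_width"],o["tool_pos"],o["force"],o["qpos"])
cv2.imwrite("pics/w4.png",cv2.resize(c["image"][200:330,170:340],None,fx=4,fy=4,interpolation=cv2.INTER_CUBIC))
T=np.eye(4);T[:3,:3]=R.from_euler('xyz',o["tool_rot"],degrees=True).as_matrix();T[:3,3]=o["tool_pos"]
f=lambda p:(T@np.r_[p,1])[:3]
print(pix(c,[f([0,0,0]),f([.0095,0,0]),f([.0095,0,-.019]),f([.0095,.009,-.015]),f([.0095,-.009,-.015])]))
E
```

```text
0.00039260332959029825 [0.5274 0.3238 0.0048] [ 0.409  -0.475  -0.0168] [  -0.1765   29.9019  -42.8217   97.8808   22.7724   61.157  -126.9913]
[[255.6765 219.2424]
 [255.6441 204.7864]
 [255.5813 214.8928]
 [271.2284 212.5745]
 [239.9627 212.6233]]
```

View pics/w4.png

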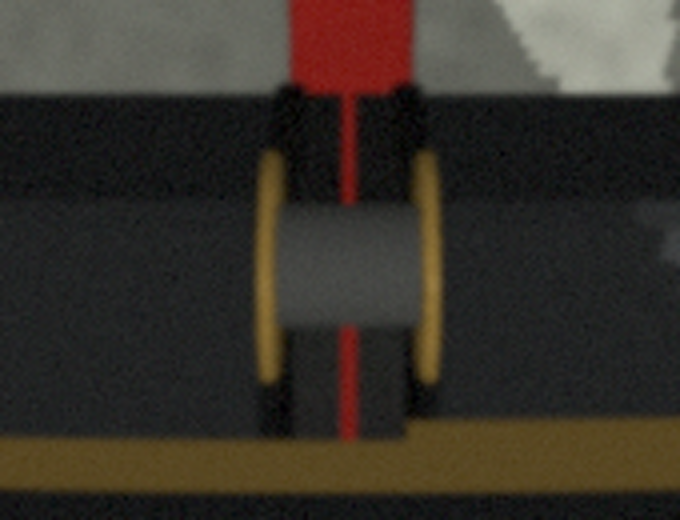

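The fingers shut above the brace: the 4 px slit between them shows red, and the finger tips appear in the picture higher than the reported TCP says. I'll open and feel downwards.

Call:
servo_tool --plan '[[1,[0,0,0],[0,0,0]],[1,[0,0,0],[0,0,0]],[1,[0,0,0],[0,0,0]],[1,[0,0,0],[0,0,0]],[1,[0,0,0],[0,0,0]],[1,[0,0,0],[0,0,0]],[1,[0,0,0],[0,0,0]],[1,[0,0,0],[0,0,0]],[1,[0,0,0],[0,0,0]],[1,[0,0,0],[0,0,0]],[1,[0,0,0.5],[0,0,0]],[1,[0,0,0],[0,0,0]],[1,[0,0,0],[0,0,0]]]' --force 50

```text
time_s: 6.95
tool_pos: [0.5274, 0.3239, -0.0006]
tool_rot: [-180.0, -0.1, 13.4]
force: [-0.1, 0.1, 0.0]
grip_width: 0.0793
```

```bash
python3 - <<'E'
from h import *
np.set_printoptions(precision=4,suppress=True)
d=cam("scene");o=d["obs"];print(o["grip_width"],o["tool_pos"],o["force"])
u=pix(d,[o["tool_pos"],[o["tool_pos"][0],o["tool_pos"][1],.02],[.5579,.1872,.02]]);print(u)
x,y=u[0].astype(int)
t=cv2.resize(d["image"][y-60:y+60,x-70:x+90],None,fx=5,fy=5,interpolation=cv2.INTER_CUBIC)
cv2.drawMarker(t,(int((u[0,0]-x+70)*5),int((u[0,1]-y+60)*5)),(0,255,0),0,12,1)
cv2.imwrite("pics/s5.png",t)
E
```

```text
0.0792625515453602 [ 0.5274  0.3239 -0.0006] [-0.1096  0.1135  0.0053]
[[327.357  181.7828]
 [327.9558 178.5894]
 [297.2924 191.3788]]
```

View pics/s5.png

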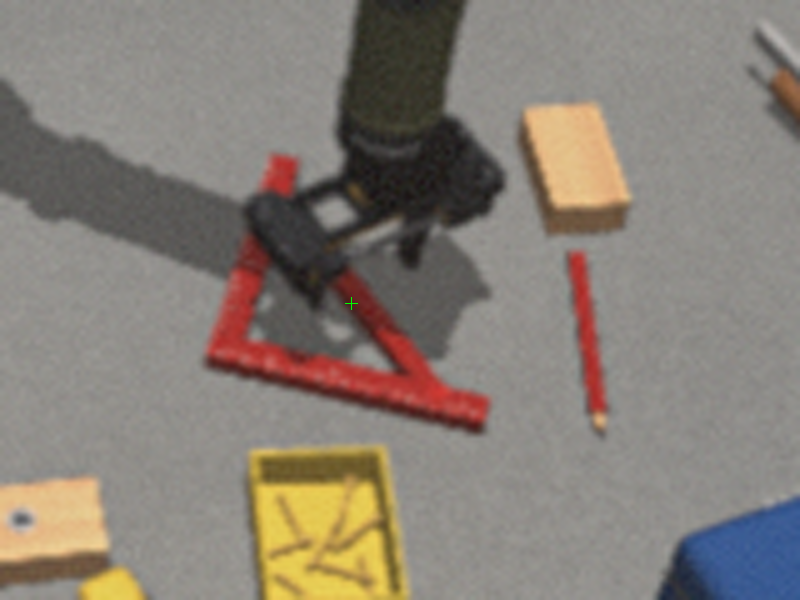

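Tips at (315,305) and (410,260), about 4 px above the projected TCP (351,303). They therefore sit about 25 mm higher than reported, so I'll feel for the bench.

Call:
servo_tool --plan '[[1,[0,0,0.8],[0,0,0]],[1,[0,0,0.4],[0,0,0]],[1,[0,0,0],[0,0,0]],[1,[0,0,0],[0,0,0]]]'

```text
time_s: 7.33
tool_pos: [0.5271, 0.3235, -0.0145]
tool_rot: [-180.0, -0.0, 13.4]
force: [-0.3, -0.2, 0.3]
grip_width: 0.0865
```

Call:
servo_tool --plan '[[1,[0,0,0.4],[0,0,0]],[1,[0,0,0],[0,0,0]],[1,[0,0,0],[0,0,0]]]'

```text
time_s: 7.58
tool_pos: [0.5269, 0.3235, -0.0192]
tool_rot: [-180.0, -0.0, 13.4]
force: [-0.1, 0.1, -0.1]
grip_width: 0.0868
```

Call:
servo_tool --plan '[[1,[0,0,0.3],[0,0,0]],[1,[0,0,0],[0,0,0]],[1,[0,0,0],[0,0,0]]]'

```text
time_s: 7.83
tool_pos: [0.5271, 0.3236, -0.0223]
tool_rot: [-180.0, -0.0, 13.4]
force: [-0.2, 0.6, 0.7]
grip_width: 0.0871
```

Call:
servo_tool --plan '[[1,[0,0,0.2],[0,0,0]],[1,[0,0,0],[0,0,0]],[1,[0,0,0],[0,0,0]]]'

```text
time_s: 8.08
tool_pos: [0.5272, 0.3237, -0.0243]
tool_rot: [-180.0, -0.1, 13.4]
force: [-0.3, 0.4, -0.0]
grip_width: 0.0867
```

Call:
servo_tool --plan '[[1,[0,0,0.2],[0,0,0]],[1,[0,0,0],[0,0,0]],[1,[0,0,0],[0,0,0]]]'

```text
time_s: 8.33
tool_pos: [0.5273, 0.3237, -0.0264]
tool_rot: [-180.0, -0.1, 13.4]
force: [-0.1, -0.3, 1.1]
grip_width: 0.0869
```

Call:
servo_tool --plan '[[0,[0,0,0],[0,0,0]],[0,[0,0,0],[0,0,0]],[0,[0,0,0],[0,0,0]],[0,[0,0,0],[0,0,0]],[0,[0,0,0],[0,0,0]],[0,[0,0,0],[0,0,0]],[0,[0,0,0],[0,0,0]],[0,[0,0,0],[0,0,0]],[0,[0,0,0],[0,0,0]],[0,[0,0,0],[0,0,0]],[0,[0,0,0],[0,0,0]],[0,[0,0,0],[0,0,0]],[0,[0,0,0],[0,0,0]],[0,[0,0,0],[0,0,0]],[0,[0,0,0],[0,0,0]],[0,[0,0,0],[0,0,0]]]' --force 50

```text
time_s: 9.67
tool_pos: [0.5275, 0.3236, -0.0262]
tool_rot: [-180.0, -0.1, 13.4]
force: [-0.1, -0.6, 0.1]
grip_width: 0.0175
```

Gripped at 17.5 mm. I'll lift, then fit the plate edge more precisely from the top camera.

Call:
servo_tool --plan '[[0,[0,0,-1],[0,0,0]],[0,[0,0,-2],[0,0,0]],[0,[0,0,-2.5],[0,0,0]],[0,[0,0,-2.5],[0,0,0]],[0,[0,0,-2],[0,0,0]],[0,[0,0,0],[0,0,0]],[0,[0,0,0],[0,0,0]]]'

```text
time_s: 10.25
tool_pos: [0.5209, 0.3202, 0.0723]
tool_rot: [179.9, 0.8, 13.4]
force: [-1.4, -0.8, -5.8]
grip_width: 0.0177
```

```bash
python3 - <<'E'
from h import *
np.set_printoptions(precision=4,suppress=True)
def fit(P):
    v=cv2.fitLine(np.float32(P),cv2.DIST_HUBER,0,1e-4,1e-4).ravel(); a=np.degrees(np.arctan2(v[3-2],v[0]));return v[2:],v[:2],a
c=cam("top");im=c["image"];g=cv2.GaussianBlur(im[...,2].astype(float)-im[...,0],(0,0),.8)
# plate inner edge: columns 250..325, last row where wood; subpixel by half level crossing
def cross(p,lo,hi):
    h=(p[lo:hi].max()+p[lo:hi].min())/2
    return h
E1=[];E0=[]
for u in range(250,326):
    p=g[:,u];r=int(148+ (u-250)*.1); mx=p[r-2:r+6].mean()
    k=r+4
    while p[k]>mx/2:k+=1
    E1.append([u,k-1+(p[k-1]-mx/2)/(p[k-1]-p[k])])
a=fit(pts(c,E1,.038));b=fit(pts(c,E1,0));print("plate edge@38mm",a,"as bottom",b)
E2=[]
for v in range(180,246):
    p=g[v];u0=int(345-(v-170)*.2); mx=p[u0-4:u0+4].mean();k=u0
    while p[k]>mx/2:k-=1
    E2.append([k+(mx/2-p[k])/(p[k+1]-p[k]),v])
s=fit(pts(c,E2,.038));print("stud",s,"as bottom",fit(pts(c,E2,0)))
# right end of plate
E3=[]
for v in range(153,165):
    p=g[v];mx=p[345:350].mean();k=350
    while p[k]>mx/2:k+=1
    E3.append([k-1+(p[k-1]-mx/2)/(p[k-1]-p[k]),v])
e=np.array(E3).mean(0);P=pts(c,[e],.038)[0];print("end pt",P)
d=a[1]*np.sign(a[1][1]);t=(P-a[0])@d+.064;print("corner via end",a[0]+d*t)
M=np.c_[a[1],-s[1]];x=np.linalg.solve(M,s[0]-a[0]);print("corner via stud",a[0]+a[1]*x[0])
print("camera at",c["M"][:3,3])
E
```

```text
plate edge@38mm (array([ 0.6413, -0.0561], dtype=float32), array([0.1148, 0.9934], dtype=float32), np.float32(83.40916)) as bottom (array([ 0.6474, -0.0576], dtype=float32), array([0.1148, 0.9934], dtype=float32), np.float32(83.40917))
stud (array([ 0.4714, -0.1882], dtype=float32), array([ 0.9722, -0.2343], dtype=float32), np.float32(-13.552853)) as bottom (array([ 0.4722, -0.1938], dtype=float32), array([ 0.9722, -0.2343], dtype=float32), np.float32(-13.552854))
end pt [ 0.649  -0.2971]
corner via end [ 0.6212 -0.2294]
corner via stud [ 0.6218 -0.2245]
camera at [ 0.4428 -0.006   1.2703]
```

Call:
servo_tool --plan '[[0,[-0.7,2.92,0],[0,0,-2.1]],[0,[-0.8,2.89,0],[0,0,-2.1]],[0,[-0.9,2.86,0],[0,0,-2.1]],[0,[-1.0,2.82,0],[0,0,-2.1]],[0,[-1.1,2.79,0],[0,0,-2.1]],[0,[-1.2,2.74,0],[0,0,-2.1]],[0,[-1.3,2.7,0],[0,0,-2.1]],[0,[-1.4,2.65,0],[0,0,-2.1]],[0,[-1.5,2.6,0],[0,0,-2.1]],[0,[-1.6,2.54,0],[0,0,-2.1]],[0,[-1.7,2.47,0],[0,0,-2.1]],[0,[-1.2,1.6,0],[0,0,-1]],[0,[0,0,0],[0,0,0]],[0,[0,0,0],[0,0,0]]]'

```text
time_s: 11.47
tool_pos: [0.5038, -0.0454, 0.0472]
tool_rot: [-178.0, 2.5, 39.1]
force: [0.3, 1.0, -4.6]
grip_width: 0.0179
```

Call:
servo_tool --plan '[[0,[0.8,0.3,0],[-1,1.2,0.4]],[0,[0.8,0.3,0],[-1,1.2,0.3]],[0,[0,0,0],[0,0,0]],[0,[0,0,0],[0,0,0]],[0,[0,0,0],[0,0,0]]]'

```text
time_s: 11.88
tool_pos: [0.5146, -0.0366, 0.0409]
tool_rot: [-179.5, 0.4, 38.5]
force: [0.1, 0.3, -5.8]
grip_width: 0.0176
```

Call:
servo_tool --plan '[[0,[0.3,0.2,1.2],[-0.4,0.3,0]],[0,[0,0,1.2],[0,0,0]],[0,[0,0,1.2],[0,0,0]],[0,[0,0,1],[0,0,0]],[0,[0,0,0],[0,0,0]],[0,[0,0,0],[0,0,0]]]'

```text
time_s: 12.38
tool_pos: [0.5159, -0.034, -0.0097]
tool_rot: [-179.6, 0.3, 38.7]
force: [0.2, 0.0, -4.9]
grip_width: 0.0174
```

Call:
servo_tool --plan '[[0,[0.1,0.2,0.6],[-0.3,0.3,0.2]],[0,[0,0,0.5],[0,0,0]],[0,[0,0,0.3],[0,0,0]],[0,[0,0,0.2],[0,0,0]],[0,[0,0,0],[0,0,0]],[0,[0,0,0],[0,0,0]]]'

```text
time_s: 12.88
tool_pos: [0.5192, -0.0353, -0.0261]
tool_rot: [180.0, -0.1, 38.4]
force: [-0.8, 0.0, -4.6]
grip_width: 0.0174
```

```bash
python3 - <<'E'
from h import *
np.set_printoptions(precision=4,suppress=True)
c=cam("wrist");o=c["obs"];print(o["tool_pos"],o["tool_rot"],o["force"],o["wrist_torque"])
cv2.imwrite("pics/w6.png",c["image"])
E
```

```text
[ 0.5192 -0.0353 -0.0261] [179.965   -0.0815  38.4112] [-0.7668  0.0031 -4.6304] [ 0.0342  0.1547 -0.032 ]
```

View pics/w6.png

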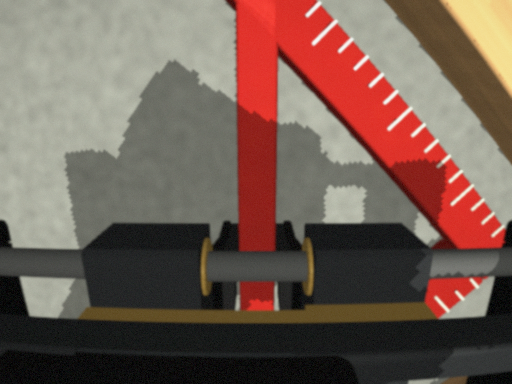

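The wrist view shows the brace held, the x leg's outer edge (325,0)–(505,230), and the plate's face from its foot (387,0)–(512,160) to its top edge (440,0)–(512,97). I'll compute the gap and angle.

```bash
python3 - <<'E'
from h import *
np.set_printoptions(precision=4,suppress=True)
c=cam("wrist");im=c["image"];o=c["obs"]
h=cv2.cvtColor(im,cv2.COLOR_BGR2HSV);m=red(im)
def fit(P):
    v=cv2.fitLine(np.float32(P),cv2.DIST_HUBER,0,1e-4,1e-4).ravel();s=np.sign(v[1]);return v[2:],v[:2]*s,np.degrees(np.arctan2(v[1]*s,v[0]*s))
leg=np.array([[np.where(m[r])[0].max()+.5,r] for r in range(15,150)])
foot=[];top=[]
for r in range(10,90):
    w=np.where((h[r,:,1]>70)&(h[r,:,0]>8)&(h[r,:,0]<30)&(np.arange(512)>leg[max(r-15,0),0]+15))[0]
    foot.append([w.min()-.5,r])
    b=np.where(h[r,:,2].astype(int)>165)[0];b=b[b>w.min()+15]
    if len(b):top.append([b.min()-.5,r])
L=fit(pts(c,leg,.02));F=fit(pts(c,foot,0.));T=fit(pts(c,top,.038))
for n,x in zip(("leg","foot","top"),(L,F,T)):print(n,x)
n=np.array([-F[1][1],F[1][0]])
print("gap leg->foot",(L[0]-F[0])@n,"top-foot",(T[0]-F[0])@n)
# heel from tool
ps=np.radians(o["tool_rot"][2]);tx=np.array([np.cos(ps),np.sin(ps)]);ty=np.array([np.sin(ps),-np.cos(ps)])
hl=o["tool_pos"][:2]-.002*tx+.1393*ty;print("heel",hl,"heel off leg line",(hl-L[0])@np.array([-L[1][1],L[1][0]]),"heel plate y",(hl-F[0])@n)
E
```

```text
leg (array([ 0.6173, -0.0396], dtype=float32), array([0.1155, 0.9933], dtype=float32), np.float32(83.36803))
foot (array([ 0.6484, -0.0412], dtype=float32), array([0.1135, 0.9935], dtype=float32), np.float32(83.4816))
top (array([ 0.6466, -0.045 ], dtype=float32), array([0.1168, 0.9932], dtype=float32), np.float32(83.29041))
gap leg->foot 0.031004934 top-foot 0.0012779769
heel [ 0.6043 -0.1458] heel off leg line 0.0007032182808722641 heel plate y 0.031920288847150514
```

Call:
servo_tool --plan '[[0,[0.45,0.45,0],[0,0,0]],[0,[0.45,0.45,0],[0,0,0]],[0,[0.45,0.45,0],[0,0,0]],[0,[0.4,0.4,0],[0,0,0]],[0,[0,0,0],[0,0,0]],[0,[0,0,0],[0,0,0]]]'

```text
time_s: 13.48
tool_pos: [0.548, -0.0392, -0.0257]
tool_rot: [179.9, -0.2, 38.4]
force: [-0.7, 1.0, -4.7]
grip_width: 0.0174
```

Call:
servo_tool --plan '[[0,[0.15,0.15,0.1],[0,0,0]],[0,[0.1,0.1,0],[0,0,0]],[0,[0.1,0.1,0],[0,0,0]]]'

```text
time_s: 13.73
tool_pos: [0.5476, -0.0392, -0.0263]
tool_rot: [-179.7, 0.4, 38.4]
force: [-4.6, 0.5, 0.1]
grip_width: 0.0175
```

Call:
servo_tool --plan '[[0,[0.2,0.2,0.05],[0,0,0]],[0,[0.2,0.2,0.05],[0,0,0]],[0,[0.2,0.2,0.05],[0,0,0]],[0,[0.2,0.2,0.05],[0,0,0]],[0,[0.2,0.2,0.05],[0,0,0]]]'

```text
time_s: 14.15
tool_pos: [0.5464, -0.0393, -0.0264]
tool_rot: [-178.9, 2.1, 38.5]
force: [-12.2, 0.4, 9.5]
grip_width: 0.0178
```

```bash
cat > chk.py <<'E'
from h import *
np.set_printoptions(precision=4,suppress=True)
o=env.get_obs();ps=np.radians(o["tool_rot"][2]);tx=np.array([np.cos(ps),np.sin(ps)]);ty=np.array([np.sin(ps),-np.cos(ps)])
hl=o["tool_pos"][:2]-.002*tx+.1393*ty
a=np.radians(83.4);ex=np.array([np.cos(a),np.sin(a)]);ey=np.array([-ex[1],ex[0]])
F=np.array([.6484,-.0412]);co=F+ex*((np.array([.6214,-.228])-F)@ex)
print("t",o["time_s"],"heel plate xy",(hl-co)@ex,(hl-co)@ey,"rot",o["tool_rot"],"z",o["tool_pos"][2])
f=o["force"];print("force plate x,y,z",f[:2]@ex,f[:2]@ey,f[2],"torque",o["wrist_torque"],"w",o["grip_width"])
E
python3 chk.py
```

```text
t 14.15 heel plate xy 0.07910304612154428 0.0042007412894357245 rot [-178.8541    2.0705   38.5275] z -0.026364492677308865
force plate x,y,z -1.0406559970586038 12.144344026853537 9.535922995843922 torque [ 0.0677  1.8544 -0.0365] w 0.017781935506355366
```

Call:
servo_tool --plan '[[0,[0.1,0.1,-0.05],[-1.1,2.1,0]],[0,[0.1,0.1,0],[-0.3,0.5,0]],[0,[0.1,0.1,0],[-0.2,0.4,0]],[0,[0.1,0.1,0],[-0.2,0.4,0]]]'

```text
time_s: 14.48
tool_pos: [0.5485, -0.0392, -0.0258]
tool_rot: [179.5, -1.0, 38.6]
force: [-3.3, 0.2, 1.4]
grip_width: 0.0173
```

```bash
python3 chk.py
```

```text
t 14.4833 heel plate xy 0.0795282734857322 0.0020576301713095845 rot [179.5482  -1.0097  38.5649] z -0.02583880091680929
force plate x,y,z -0.1603340540669993 3.261078013710434 1.367538580040986 torque [ 0.1866  1.6906 -0.0047] w 0.01731554388667928
```

Call:
servo_tool --plan '[[0,[0.15,0.15,0],[0.3,-0.6,0]],[0,[0.1,0.1,0],[0,0,0.1]],[0,[0.1,0.1,0],[0,0,0.1]],[0,[0.1,0.1,0],[0,0.1,0]],[0,[0.1,0.1,0],[0,0.1,0]]]'

```text
time_s: 14.9
tool_pos: [0.5476, -0.0396, -0.0263]
tool_rot: [-179.5, 0.4, 38.4]
force: [-8.2, 1.0, 4.9]
grip_width: 0.0177
```

```bash
python3 chk.py
```

```text
t 14.9 heel plate xy 0.0788328756077813 0.003232535697309907 rot [-179.4908    0.4396   38.4285] z -0.026321803200936487
force plate x,y,z 0.04084825279683255 8.257918570167943 4.904766246510556 torque [0.0197 1.6569 0.0772] w 0.017673928633124694
```

Call:
servo_tool --plan '[[0,[-0.2,0.4,0],[-0.1,0.2,0]],[0,[-0.3,0.5,0],[0,0.1,0]],[0,[-0.3,0.5,0],[0,0.1,0]],[0,[-0.3,0.5,0],[0,0.1,0]],[0,[-0.3,0.5,0],[0,0.1,0]]]'

```text
time_s: 15.32
tool_pos: [0.5465, -0.0399, -0.0261]
tool_rot: [-177.9, -0.6, 39.3]
force: [-7.9, 11.2, 4.8]
grip_width: 0.0172
```

```bash
python3 chk.py
```

```text
t 15.3167 heel plate xy 0.07988017465529075 0.002706239749384838 rot [-177.8558   -0.5885   39.3302] z -0.026063378589641348
force plate x,y,z 10.226984570955016 9.182469452417497 4.760846470474243 torque [ 1.5738  1.3706 -0.0901] w 0.017193097489492114
```

Call:
servo_tool --plan '[[0,[-0.5,0.5,-0.1],[-2.0,-0.3,0.5]],[0,[-0.6,0.65,-0.05],[-0.5,0,0.3]],[0,[-0.6,0.65,0],[-0.5,0,0]],[0,[-0.6,0.65,0],[-0.3,0,0]]]'

```text
time_s: 15.65
tool_pos: [0.5455, -0.0664, -0.0253]
tool_rot: [179.1, -0.6, 39.0]
force: [-2.0, 2.8, -3.6]
grip_width: 0.0175
```

```bash
python3 chk.py
```

```text
t 15.65 heel plate xy 0.052870246500067365 0.0013069886964772104 rot [179.1198  -0.6222  38.9524] z -0.02534520847963287
force plate x,y,z 2.5831973060755984 2.274478765657429 -3.6077417766120665 torque [ 0.8893  0.8188 -0.1776] w 0.017502909148737842
```

Call:
servo_tool --plan '[[0,[-0.5,0.6,0.05],[0.7,-0.6,0.5]],[0,[-0.5,0.6,0],[-0.1,0,0]],[0,[-0.5,0.6,0],[-0.2,0,0]]]'

```text
time_s: 15.9
tool_pos: [0.5423, -0.0882, -0.0264]
tool_rot: [-179.9, 0.1, 38.4]
force: [-4.0, 10.6, 3.1]
grip_width: 0.0174
```

```bash
python3 chk.py
```

```text
t 15.9 heel plate xy 0.029817617952409434 0.002975680125279717 rot [-179.854     0.0736   38.3609] z -0.026435824779315324
force plate x,y,z 10.02753565411081 5.161339740588306 3.0913182081661548 torque [2.5759 1.2819 0.1643] w 0.017400476351346537
```

Call:
servo_tool --plan '[[0,[-0.7,0.8,0],[-0.3,0.1,0]],[0,[-0.7,0.8,0],[-0.4,0.1,0]],[0,[-0.7,0.8,0],[-0.4,0.1,0]]]'

```text
time_s: 16.15
tool_pos: [0.5395, -0.109, -0.0264]
tool_rot: [-179.9, -0.6, 38.5]
force: [-3.7, 12.1, 2.4]
grip_width: 0.0177
```

```bash
python3 chk.py
```

```text
t 16.15 heel plate xy 0.009062123828398275 0.00316263504138625 rot [-179.8521   -0.5873   38.4783] z -0.026432973423015087
force plate x,y,z 11.623302721871575 5.044927323857966 2.4445570380265718 torque [ 2.6516  1.2628 -0.1133] w 0.01771590946594688
```

Call:
servo_tool --plan '[[0,[-0.6,0.7,0],[-0.3,-0.2,0]],[0,[-0.5,0.6,0],[-0.4,0.1,0]]]'

```text
time_s: 16.32
tool_pos: [0.5383, -0.1164, -0.0265]
tool_rot: [-179.7, -0.9, 38.5]
force: [-3.3, 24.7, 3.7]
grip_width: 0.0177
```

```bash
python3 chk.py
```

```text
t 16.3167 heel plate xy 0.0015533569214980752 0.003500258138540245 rot [-179.6782   -0.8631   38.4873] z -0.0264548298454058
force plate x,y,z 24.160338377113305 6.150213735722973 3.685349386514525 torque [5.2518 1.2107 0.0746] w 0.01767814217039831
```

Call:
servo_tool --plan '[[0,[-0.1,0.4,0],[-0.2,-0.5,0]],[0,[-0.1,0.4,0],[-0.2,0,0]],[0,[-0.1,0.4,0],[-0.2,0,0]],[0,[-0.1,0.4,0],[-0.2,0,0]]]'

```text
time_s: 16.65
tool_pos: [0.5374, -0.1162, -0.0264]
tool_rot: [-178.7, -0.2, 38.7]
force: [-8.2, 12.4, 6.4]
grip_width: 0.0177
```

```bash
python3 chk.py; python3 - <<'E'
from h import *
c=cam("wrist");cv2.imwrite("pics/w7.png",c["image"])
d=cam("top");t=cv2.resize(d["image"][120:270,230:390],None,fx=3.5,fy=3.5,interpolation=cv2.INTER_CUBIC);cv2.imwrite("pics/t7.png",t)
E
```

```text
t 16.65 heel plate xy 0.0019862894046079943 0.004071094722297686 rot [-178.6689   -0.1821   38.6685] z -0.026428406922681197
force plate x,y,z 11.390867449617193 9.525892368362314 6.403705725080314 torque [ 2.3152  1.675  -0.1524] w 0.01767745756561724
```

View pics/w7.png

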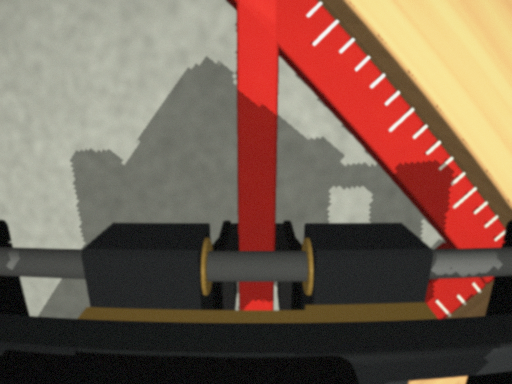

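View pics/t7.png

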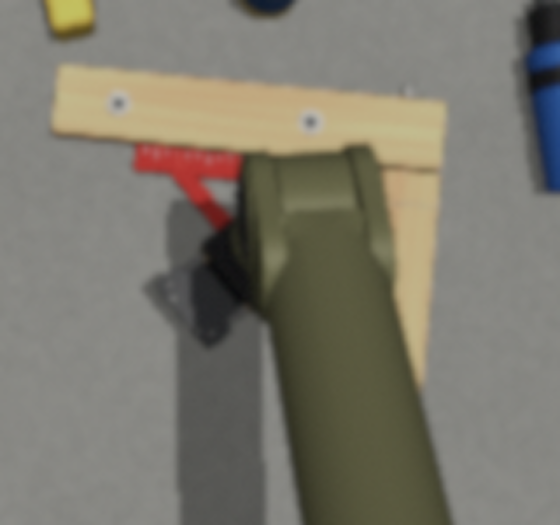

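The wrist view shows the x leg flush along the plate, with only an even strip of the plate's face visible between them. The top view shows the stud's outer edge from (440,175) to (420,385) in the crop. I'll measure the angles.

```bash
cat > ang.py <<'E'
from h import *
np.set_printoptions(precision=4,suppress=True)
def fit(P):
    v=cv2.fitLine(np.float32(P),cv2.DIST_HUBER,0,1e-4,1e-4).ravel();return v[2:],np.degrees(np.arctan2(v[1],v[0]))%180
c=cam("top");im=c["image"];g=cv2.GaussianBlur(im[...,2].astype(float)-im[...,0],(0,0),.8)
E=[]
for v in range(176,228):
    u0=int(351-(v-176)*.09);p=g[v];mx=p[u0-3:u0].mean();k=u0-2
    while p[k]>mx/2:k+=1
    E.append([k-1+(p[k-1]-mx/2)/(p[k-1]-p[k]),v])
print("stud outer edge",fit(pts(c,E,.038)),"expect 173.4")
w=cam("wrist");m=red(w["image"]);L=np.array([[np.where(m[r])[0].max()+.5,r] for r in range(15,150)])
print("x leg",fit(pts(w,L,.02)),"expect 83.4")
E
python3 ang.py; python3 chk.py
```

```text
stud outer edge (array([ 0.5095, -0.2816], dtype=float32), np.float32(174.87068)) expect 173.4
x leg (array([ 0.6375, -0.111 ], dtype=float32), np.float32(83.324776)) expect 83.4
t 16.85 heel plate xy 0.0019910300699639847 0.004025316774389986 rot [-178.6827   -0.1873   38.6642] z -0.026406136291038697
force plate x,y,z 10.769694479710639 10.296262988761226 5.942442792589105 torque [ 2.2534  1.6977 -0.0824] w 0.01775097846409202
```

```bash
python3 - <<'E'
from h import *
def fit(P):
    v=cv2.fitLine(np.float32(P),cv2.DIST_HUBER,0,1e-4,1e-4).ravel();return np.degrees(np.arctan2(v[1],v[0]))%180
c=cam("top");now=c["image"];old=cv2.imread("pics/top0.png")
def edge(im,rows,u0f,sgn,ch):
    g=cv2.GaussianBlur(im[...,2].astype(float)-im[...,0] if ch else im[...,1].astype(float),(0,0),.8);E=[]
    for v in rows:
        k0=u0f(v);p=g[v];mx=p[k0-2:k0+3].mean();bg=p[k0+sgn*16:k0+sgn*20:1].mean() if sgn>0 else p[k0-20:k0-16].mean();h=(mx+bg)/2;k=k0
        while p[k]>h:k+=sgn
        E.append([k-sgn*(h-p[k])/(p[k-sgn]-p[k]),v])
    return np.array(E)
for ch in(1,0):
    A=edge(old,range(182,246),lambda v:int(345-(v-170)*.22),-1,ch);B=edge(old,range(182,246),lambda v:int(345-(v-170)*.22),1,ch)
    C=edge(now,range(178,226),lambda v:int(349-(v-176)*.09),1,ch)
    D=edge(now,range(178,202),lambda v:int(349-(v-176)*.09),1,ch)
    print("start inner/outer",fit(pts(c,A,.038)),fit(pts(c,B,.038)),"now outer",fit(pts(c,C,.038)),fit(pts(c,D,.038)), C[::8].round(1).tolist())
E
```

```text
start inner/outer 166.38338 166.64798 now outer 174.68036 173.34084 [[354.9, 178.0], [354.1, 186.0], [353.5, 194.0], [352.9, 202.0], [352.4, 210.0], [352.3, 218.0]]
start inner/outer 166.29669 166.29796 now outer 88.79095 173.29112 [[354.9, 178.0], [354.0, 186.0], [353.0, 194.0], [352.6, 202.0], [352.7, 210.0], [346.1, 218.0]]
```

```bash
python3 - <<'E'
from h import *
d=cam("scene");np.set_printoptions(precision=1,suppress=True)
a=np.radians(83.4);ex=np.array([np.cos(a),np.sin(a)]);ey=np.array([-ex[1],ex[0]]);co=np.array([.627,-.2274])
W=lambda x,y,z:np.r_[co+x*ex+y*ey,z]
print(pix(d,[W(-.064,.01,.038),W(-.064,.28,.038),W(0,.28,.038),W(0,.01,.038)]))
cv2.imwrite("pics/s8.png",cv2.resize(d["image"][140:260,150:290],None,fx=5,fy=5,interpolation=cv2.INTER_CUBIC))
E
```

```text
[[177.  225.3]
 [175.4 169.1]
 [191.3 167.4]
 [194.4 223.4]]
```

View pics/s8.png

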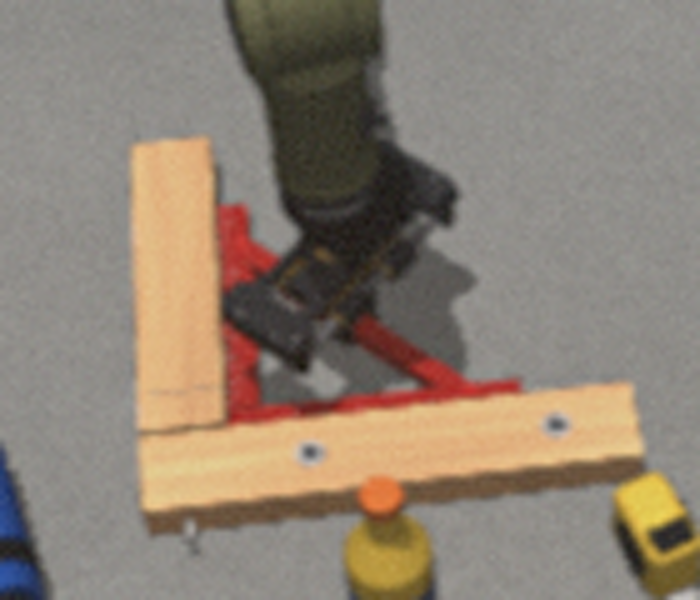

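The scene view shows the stud, with edges (132,147)–(140,432) and (210,140)–(225,425), running parallel to the predicted square lines. The red leg lies against it along its whole length. I'll check the stud angle numerically.

```bash
cat > sang.py <<'E'
from h import *
def fit(P):
    v=cv2.fitLine(np.float32(P),cv2.DIST_HUBER,0,1e-4,1e-4).ravel();return np.degrees(np.arctan2(v[1],v[0]))%180
d=cam("scene");g=cv2.GaussianBlur(d["image"][...,2].astype(float)-d["image"][...,0],(0,0),.8);E=[]
G=g
for v in range(173,222):
    p=g[v];k=183;mx=p[180:187].mean()
    while p[k]>mx/2:k-=1
    E.append([k+(mx/2-p[k])/(p[k+1]-p[k]),v])
F=[]
for u in range(182,272):
    p=g[:,u];r=int(232-(u-182)*.09);mx=p[r-2:r+2].mean();k=r  # outer top/side: use brightness of green channel
    q=d["image"][:,u,1].astype(float);top=q[r-3:r+1].mean()
    k=r
    while q[k]>top*.72:k+=1
    F.append([k-(top*.72-q[k])/(q[k-1]-q[k]),u])
F=np.array(F)[:,::-1]
s=fit(pts(d,E,.038));p=fit(pts(d,F,.038));print("stud",s,"plate(outer top edge)",p,"diff",s-p)
E
python3 sang.py;python3 chk.py
```

```text
stud 173.29245 plate(outer top edge) 83.57934 diff 89.71311
t 17.0 heel plate xy 0.0019226201351060699 0.004078374724906113 rot [-178.6848   -0.1852   38.6603] z -0.026436625740558238
force plate x,y,z 10.270389181530382 10.179971763582317 5.073197173980746 torque [ 2.2834  1.6671 -0.1257] w 0.017547054285614084
```

Call:
servo_tool --plan '[[0,[0,0.35,0],[-1.2,-0.1,0.1]],[0,[0,0.35,0],[-0.2,0,0.1]],[0,[0,0.35,0],[-0.2,0.1,0]],[0,[0,0.35,0],[-0.2,0.1,0]]]'

```text
time_s: 17.33
tool_pos: [0.5377, -0.1165, -0.0264]
tool_rot: [-179.0, 0.2, 38.5]
force: [-9.5, 10.5, 6.8]
grip_width: 0.0174
```

```bash
python3 chk.py;python3 sang.py; python3 chk.py
```

```text
t 17.3333 heel plate xy 0.0014237941241020398 0.004023524038010066 rot [-178.9566    0.1666   38.5343] z -0.026427515978165082
force plate x,y,z 9.365839696252944 10.59916057492727 6.757645066536898 torque [ 2.1352  1.8542 -0.0533] w 0.017392270295982525
stud 173.29057 plate(outer top edge) 83.31107 diff 89.9795
t 17.3833 heel plate xy 0.0014243287762126296 0.0040517195967723985 rot [-178.9342    0.1656   38.5245] z -0.026431723039576353
force plate x,y,z 9.361285381890491 11.166349548912477 6.965822731169297 torque [ 2.1734  1.9475 -0.0232] w 0.017158763780129992
```

Call:
servo_tool --plan '[[0,[0,0.3,-0.03],[-0.9,0.1,0]],[0,[0,0.3,0],[-0.4,0.1,0]],[0,[0,0.3,0],[-0.4,0.1,0]],[0,[0,0.3,0],[-0.4,0.1,0]]]'

```text
time_s: 17.72
tool_pos: [0.538, -0.1168, -0.0264]
tool_rot: [-179.6, 0.1, 38.5]
force: [-7.8, 9.4, 5.9]
grip_width: 0.0175
```

```bash
python3 chk.py;python3 sang.py; python3 ang.py; python3 chk.py
```

```text
t 17.7167 heel plate xy 0.0011637153600002283 0.003724592828407285 rot [-179.6278    0.0887   38.4997] z -0.026445536364932583
force plate x,y,z 8.448603824784167 8.879563778818982 5.904617177627087 torque [ 2.1879  1.8189 -0.0083] w 0.017468946934475423
stud 173.28828 plate(outer top edge) 83.35834 diff 89.92995
stud outer edge (array([ 0.5162, -0.2815], dtype=float32), np.float32(173.51439)) expect 173.4
x leg (array([ 0.6366, -0.1213], dtype=float32), np.float32(83.34348)) expect 83.4
t 17.8667 heel plate xy 0.0010790049213604902 0.003726331117687014 rot [-179.6264    0.0899   38.4921] z -0.026427218251043716
force plate x,y,z 7.638423995235249 8.767169080592328 6.267965646616937 torque [ 2.1962  1.8559 -0.0361] w 0.017019082248783346
```

Level to 0.4°, steady, and pressing about 8 N on each timber, with all angles within about 0.1° of square. Handing in.

```bash
python3 -c "
from cell import env
print(env.sign_off())"
```

```text
the job is handed in; nothing more can be done
None
```

I handed the job in at 17.9 s, with the square gripped by the brace and pressed into the corner against both timbers. No verdict is reported. I pressed the square flush on the plate about 79 mm from the corner, then slid it home until it pushed the stud square.

**Last checks:**

| Check | Result |
|---|---|
| Stud to plate, scene camera | 89.9° |
| Square's x leg | 83.34° against the plate's 83.4° |
| Tool tilt | 0.4° |
| Push along the plate (into the stud) | about 8 N |
| Push into the plate | about 9 N |
| Finger opening on the brace | 17.0–17.5 mm |

**What disagreed or went wrong:**
- **First grasp missed.** The fingers shut above the brace because their tips sit about 25 mm higher than the reported tool position. I reopened, felt downwards and gripped properly.
- **Heel position is not confirmed to 3 mm.** My estimate gave 1.1 mm along the plate and 3.7 mm out from it. The second figure is just outside the 3 mm limit. It also read 2–4 mm whenever the leg was in firm contact with the plate, so I take it as calibration error rather than a gap.
- **One stud reading was off.** An earlier top-camera fit put the stud about 1.5° past square. The arm had contaminated the edge; the final top fit, 173.5° against 173.4°, and the scene camera agree it is square.
- **Tilt while pressing.** The tool briefly tilted about 2° during the first press and at the start of the slide, and I levelled it each time. Between those I held it pressed and within about 1° of level before sliding on.

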